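Find the flat on a lab spindle and hold the collar on it

TASK

On the dental lab bench, swing the red-handled clamp arm up and back over centre so that it stays open and frees the brass collar. Then turn the spindle shaft with the fingers until its yellow flat squarely faces the tip of the blue-handled hex key. Then take the collar, slip it level over the shaft with its red set screw facing the flat (towards the key), and finish still holding it in the fingers, around the middle of the flat and clear of the housing below, without forcing it against the shaft; leave the jar, the cup and the plaster cast where they are.

Things in the scene. Friction and masses are not known exactly. Their poses are not given: they have to be found in the camera images.
- spindle_unit: grey bearing housing fixed to the bench, 100 x 100 mm, 55 mm high, with a steel boss (46 mm across, top at 65 mm) from which an upright shaft of 20 mm diameter rises to 135 mm above the bench. Origin: on the shaft's axis at bench level; z up; +x points from the shaft to the hex key. The key's post stands 106 to 118 mm from the axis, its blue crosswise handle at 152 mm, both up to 120 mm high
- key_tip (a point): tip of the fixed level hex key (6 mm thick), 80 mm from the shaft's axis, 110 mm above the bench
- flat_mid (a point): on the shaft's axis at the flat's middle height, 110 mm above the bench; turns with the shaft: x axis points square out through the flat, z up. From 85 to 135 mm the shaft is D-shaped (dshaft): a yellow flat 16 mm wide, 6 mm from the axis (16 mm thick across the flat, 20 mm across the round; the top 3 mm taper). A yellow patch on the shaft's end lies on the flat's side
- spindle (a joint): angle of the flat about the upright axis, counter-clockwise seen from above, rad: 0 = the flat faces the key tip. It starts between 0.6 and 2.0 and turns freely both ways (-3.1 to 3.1) against light friction (about 0.05 N m), staying where it is left
- nest: aluminium plate fixed to the bench, 190 x 70 mm, 12 mm thick, with a dark post (28 mm across) on which the collar lies 34 mm above the bench, centred by a stub (18 mm across, 8 mm high) in its bore. Origin: below the post's axis at bench level; z up; +x points along the closed clamp arm to its red handle; the hinge cheeks (40 mm wide, 76 mm high) stand 80 mm behind the post, at -x
- clamp (a joint): angle of the clamp arm, rad: 0 = closed, level over the collar (its rubber foot 1 mm above it); grows as the handle end rises and swings back; 1.57 = upright; stop at 2.05. It weighs 0.18 kg, swings easily, and falls shut before upright, open beyond it
- clamp_grip (a point): place to pinch on the red round handle of the clamp arm (16 mm thick, 57 mm long along the arm): on its centre line, 140 mm from the hinge axis and 17 mm from the handle's end; with the arm closed it is 65 mm above the bench; moves with the arm; x axis along the arm to the handle's end, y axis parallel to the hinge
- clamp_hinge (a point): centre of the clamp's hinge axis, 65 mm above the bench; the axis runs along the nest's y
- collar_center (a point): centre of the loose brass collar, a ring of 44 mm outside diameter, 23 mm bore, 18 mm high, about 0.14 kg, lying flat. z axis along the bore, up; x axis points to the red set screw, which sticks out level at half height
- screw_head (a point): outer end of the red set screw's head (12 mm across), 33 mm from the collar's axis at half height
- bottle: small amber jar, 44 mm across and 85 mm high, a bystander; origin at its underside
- cup: white ceramic cup, 60 mm across and 60 mm high, a bystander; origin at its underside
- cast: plaster dental cast, 60 x 65 mm and 27 mm high, a bystander; origin at its underside
Things that resemble listed ones, but are neither listed nor needed, are in the scene too. There is more than one size of the spindle_unit; the job needs the largest.

How it is judged:
By the outcome, as a careful person would: the job done as asked, in the order asked, and still so for the second after the job is handed in, while the arm keeps its last pose, push and grip.
It also fails if it takes over 72 s, if anything falls off the work surface, if the arm or the gripper's body presses on something with over 40 N, if the wrist force passes 120 N, or if a joint passes its speed limit or range.

ROBOT

A 6-joint arm with a two-finger parallel gripper is mounted at the origin on the work surface. World frame = base frame: x ahead of the robot, y to its left, z up, the work surface at z = 0. Lengths are in m, angles in rad, forces in N, time in s.
With the tool pointing down it reaches from about 0.4 to 0.925 m from the base axis. Payload 12.5 kg.
Tool frame: the origin (TCP) lies on the centre line of the jaws, within the pads' length; the fingertips stand 19 mm ahead of it and the grasp point (between the pads) is the TCP; z points along the fingers, y is the line along which they close (so a half turn about z gives the same grasp; the last joint's range is limited). The gripper opens to 95 mm and grips with 3 to 60 N. Pads are 20 mm wide; open, the fingers measure 119 mm over their backs; the gripper's body (75 mm by 180 mm) begins 59 mm behind the grasp point.
Start: joints at [-1.261, 0.491, 1.559, -0, 1.092, -0.106], TCP at [0.252, -0.572, 0.234] pointing down, gripper open.
Joint ranges: [-3.1, 3.1], [-0.84, 2.19], [0.05, 2.79], [-1.13, 4.28], [0.06, 2.93], [-2.69, 2.69]. Speed limits (rad/s): [2.22, 2.22, 2.79, 3.14, 3.14, 3.14].

INTERFACE

Orientations are given as a 3x3 rotation matrix whose columns are the frame's x, y, z axes.
In Python, from workcell import ctrl gives the robot as it stands.
- The arm moves only by the tool send_rows, never from a script. Its argument "moves" is one flat list of numbers, 6 for each row, row after row: the shift along the tool's x, y, z in m, then the turn, a rotation vector about the tool's x, y, z in rad. A call has 1 to 12 rows; each row is the pose to reach, as a shift and turn from the pose commanded when the call began, along the tool's axes at that moment; what a row does not reach only later rows make up. A row lasts 1/12 s, in which the tool goes at most 41.7 mm and 7.16 degrees, less where a joint would pass 70% of its speed; a pose out of reach is approached as far as the arm can. A call with a gripper value outside its range is refused whole. "fingers" is the finger opening in m, from 0 to 0.0951, set as the call begins (left out, the last holds). The fingers move at their own pace and stop on an object; "grip_force" is the grip in N (left out, the last holds). Time passes only in rows, so rows that repeat a pose let the fingers close. It gives the time, the measured TCP pose, the force, the opening and the grip force at its end, in the units of the state.
- ctrl.sense(): the state, without advancing time (a new reading comes with each control period).
- ctrl.grab_frame(name): name is "side" or "top"; returns the picture (384x512x3 uint8, blue, green, red); there is no depth.
- ctrl.calibration(name): a dict with "fx", "fy", "cx", "cy" (pixels), "R" (3x3) and "t" (3): a world point X has camera coordinates R X + t. Camera axes: x right, y down, z forward; pixel columns grow to the right and rows downward; lengths in m; the calibration is good to about 2 mm. A picture is of the moment at which its call begins. calibration takes no time and is no camera call.
- ctrl.job_done(): hands the job in; it is judged then, once.
Trained networks look in the newest picture that a camera, given by its name, has taken for a name from the list of things; names that differ only in an ending like _2 or _b are one class to them, and where a whole thing is asked for, a point or a joint stands for the part that bears it (a point fixed in the world has none). Each returns a list of dicts, best first, with "p" (0 to 1); they miss things now and then, are a little off and sometimes report something else, mostly with a low value. They report only what shows in the picture. A call takes as long as a camera call. They do not tell look-alikes from the thing itself.
- ctrl.recognise(camera, label): "rect" ([left, top, right, bottom] in pixels, round what is visible of it).
- ctrl.place_of(camera, label): "centre" ([column, row] in pixels: a listed point, or the origin of a listed thing).
The state is a dict: "time_s": time; "joint_positions": joint angles; "qd": joint speeds; "tau": joint torques, N m; "eef_pos": TCP position; "tcp_rot": TCP orientation; "wrist_force": force on the tool from outside, world axes, zero at the start; "torque": the same for the moment, N m; "opening": opening from 0.0 (shut) to 1.0 (fully open); "gripper_force": force on a finger pad.
Only numpy, scipy, OpenCV 4.12 (cv2) and the standard library are available. Lean on these libraries where they do the work, as an engineer would, in place of code of your own. Each camera call takes 0.05 s, during which the arm holds its last target. There are 200 camera calls.

## Working session

There is one attempt and no reset: what is moved stays moved. The work goes in short steps, Python scripts to look and compute and a tool call to move; the robot and the scene stay as the last step left them, time stands still between calls to the robot, and variables do not carry over. Pictures are saved under pics/ and viewed, at most 13 in all, crops included, and the job is handed in when it is done.

Besides the shell and the picture viewer there is one more tool, called after ">>>" by a JSON object that holds its "fn" and its "kwargs", one argument or row to a line. send_rows: Moves the arm, as the interface text tells. Its arguments: {"type":"object","properties":{"moves":{"type":"array","items":{"type":"number"}},"fingers":{"type":"number"},"grip_force":{"type":"number"}},"required":["moves"]}

```bash
ls; mkdir -p pics
cat > h.py <<'E'
import numpy as np, cv2
from workcell import ctrl
def cal(n):
    c=ctrl.calibration(n); return c,np.array(c["R"]),np.array(c["t"])
def ray(n,uv):
    c,R,t=cal(n); d=R.T@np.array([(uv[0]-c["cx"])/c["fx"],(uv[1]-c["cy"])/c["fy"],1.]); return -R.T@t,d
def atz(n,uv,z):
    o,d=ray(n,uv); return o+d*(z-o[2])/d[2]
def proj(n,X):
    c,R,t=cal(n); p=R@np.array(X)+t; return np.array([c["fx"]*p[0]/p[2]+c["cx"],c["fy"]*p[1]/p[2]+c["cy"]])
def tri(a,b):
    o1,d1=ray("top",a);o2,d2=ray("side",b)
    s=np.linalg.lstsq(np.c_[d1,-d2],o2-o1,rcond=None)[0]
    p,q=o1+d1*s[0],o2+d2*s[1]; return (p+q)/2,np.linalg.norm(p-q)
E
python3 - <<'E'
from h import *
np.set_printoptions(precision=4,suppress=True)
for n in("top","side"):
    f=ctrl.grab_frame(n); cv2.imwrite(f"pics/{n}0.png",f)
    print(n,-cal(n)[1].T@cal(n)[2], cal(n)[0]["fx"])
    for l in ["spindle_unit","key_tip","flat_mid","nest","clamp_grip","clamp_hinge","collar_center","screw_head","bottle","cup","cast"]:
        print(n,l,[(np.round(r["centre"],1).tolist(),round(r["p"],2)) for r in ctrl.place_of(n,l)][:4])
a,b=cv2.imread("pics/top0.png"),cv2.imread("pics/side0.png")
print(ctrl.sense()["tcp_rot"])
E
```

```text
pics
top [0.1826 0.0186 1.4711] 441.03822288400806
top spindle_unit [([201.6, 189.8], 0.86), ([155.0, 149.5], 0.7), ([187.8, 256.5], 0.63)]
top key_tip [([197.9, 158.2], 0.95), ([189.4, 235.2], 0.84), ([150.0, 124.6], 0.63), ([308.7, 170.9], 0.48)]
top flat_mid [([192.8, 180.7], 0.59), ([151.2, 144.9], 0.52)]
top nest [([308.9, 173.1], 0.84)]
top clamp_grip []
top clamp_hinge [([319.7, 189.7], 0.57)]
top collar_center [([301.7, 149.4], 0.65)]
top screw_head [([307.6, 164.1], 0.4), ([378.4, 165.9], 0.24)]
top bottle [([253.5, 186.1], 0.75), ([125.5, 201.9], 0.47)]
top cup [([381.1, 162.5], 0.59)]
top cast [([126.5, 200.2], 0.67)]
side [0.3732 0.8271 0.8763] 407.11150100129527
side spindle_unit [([168.7, 295.6], 0.82), ([321.2, 274.8], 0.69), ([240.5, 253.4], 0.55), ([206.2, 221.0], 0.44)]
side key_tip [([206.7, 221.4], 0.97), ([136.0, 272.0], 0.79), ([303.9, 249.4], 0.71)]
side flat_mid [([327.0, 258.2], 0.56), ([236.4, 225.0], 0.51), ([163.7, 271.4], 0.4)]
side nest [([251.4, 159.9], 0.92)]
side clamp_grip [([237.5, 152.5], 0.68)]
side clamp_hinge [([275.8, 140.0], 0.96)]
side collar_center [([255.0, 149.8], 0.47)]
side screw_head [([243.8, 150.3], 0.59)]
side bottle [([249.3, 204.6], 0.6)]
side cup [([262.1, 121.0], 0.59)]
side cast [([223.7, 344.3], 0.83), ([259.7, 121.7], 0.32)]
[[ 0.9148  0.4039  0.    ]
 [ 0.4039 -0.9148 -0.    ]
 [ 0.      0.     -1.    ]]
```

View pics/top0.png

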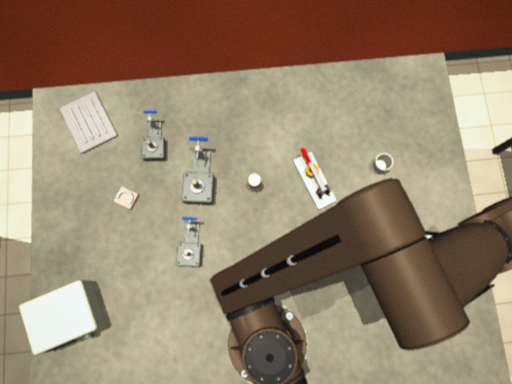

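View pics/side0.png

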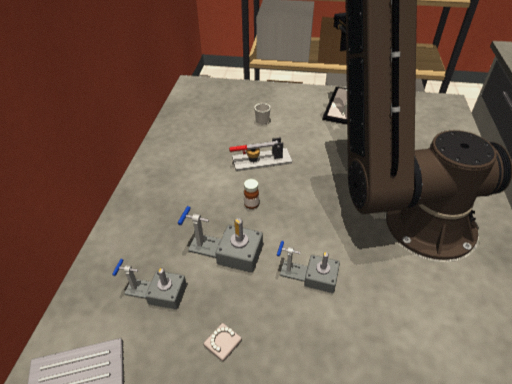

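Top view: three spindle units at about (198,187) (the largest), (152,147) and (189,254). The nest is at (315,180) with the red handle at (305,155), the jar at (254,182), the cup at (384,162) and the cast at (126,198). In the side view the large unit is at (240,245) and the clamp at (260,152).

Run:
```python
from h import *
np.set_printoptions(precision=4,suppress=True)
P=lambda *a:print(*a)
P("unit",atz("top",(198,188),.055), tri((201.6,189.8),(240.5,253.4)))
P("keytip",tri((197.9,158.2),(206.7,221.4)), atz("top",(197.9,158.2),.11), atz("side",(206.7,221.4),.11))
P("flat",tri((192.8,180.7),(236.4,225)), atz("side",(236.4,225),.11))
P("hinge",atz("side",(275.8,140),.065),atz("top",(319.7,189.7),.065))
P("grip",atz("side",(237.5,152.5),.065))
P("collar",atz("side",(255,149.8),.043))
P("screw",atz("side",(243.8,150.3),.043))
P("nest",atz("side",(251.4,159.9),0),atz("top",(308.9,173.1),0))
P("jar",tri((253.5,186.1),(249.3,204.6))[0],"cup",atz("top",(381,162.5),0),"cast",atz("side",(223.7,344.3),0),"base",proj("top",[0,0,0]))
a,b=cv2.imread("pics/top0.png"),cv2.imread("pics/side0.png")
def cr(i,x,y,w,h,s): return cv2.resize(i[y:y+h,x:x+w],None,fx=s,fy=s,interpolation=cv2.INTER_CUBIC)
g=np.vstack([np.hstack([cr(a,165,125,70,85,5),cr(a,285,140,60,85,5)]),np.zeros((1,650,3),np.uint8)])[:, :650]
cv2.imwrite("pics/c1.png",g[:425])
cv2.imwrite("pics/c2.png",np.hstack([cr(b,175,195,95,80,5),cr(b,225,130,65,80,5)])[:, :800])
```

```text
unit [0.5135 0.1788 0.055 ] (array([0.5176, 0.1732, 0.0006]), np.float64(0.002067423650229523))
keytip (array([0.5998, 0.1663, 0.1078]), np.float64(0.0016221559930860018)) [0.5983 0.1661 0.11  ] [0.6   0.168 0.11 ]
flat (array([0.5208, 0.1851, 0.1281]), np.float64(0.001009309079155373)) [0.5238 0.1697 0.11  ]
hinge [ 0.4699 -0.2523  0.065 ] [ 0.4669 -0.2171  0.065 ]
grip [ 0.5835 -0.1705  0.065 ]
collar [ 0.5345 -0.2193  0.043 ]
screw [ 0.5707 -0.2117  0.043 ]
nest [ 0.547  -0.2175  0.    ] [ 0.5417 -0.1985  0.    ]
jar [ 0.5172 -0.0044  0.0045] cup [ 0.5551 -0.4516  0.    ] cast [0.5109 0.4265 0.    ] base [267.6698 343.5022]
```

View pics/c1.png

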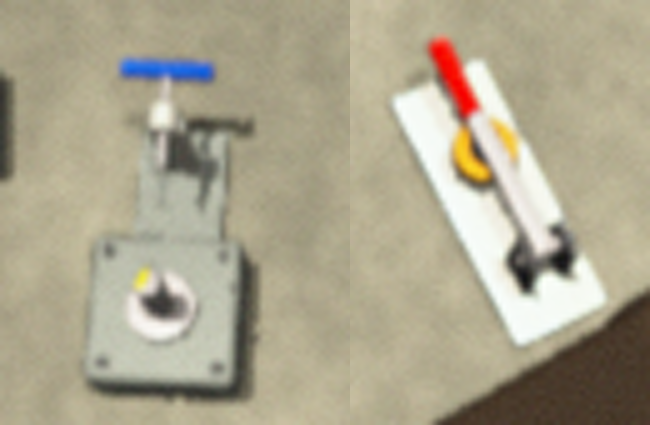

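View pics/c2.png

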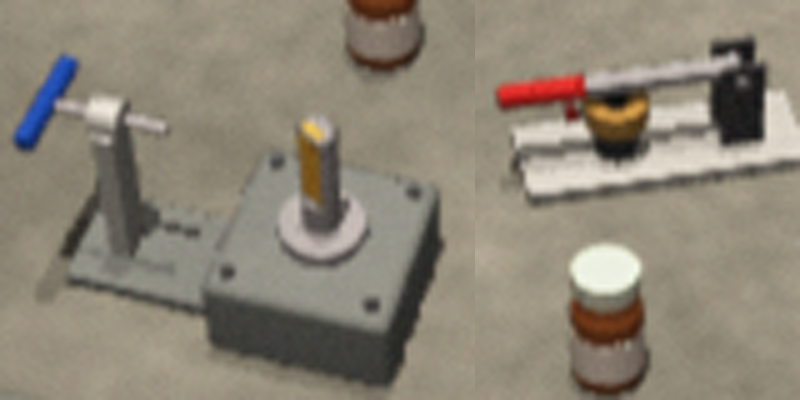

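Look-alikes for the spindle unit are the small ones at top (152,147) and (189,254). I choose the largest, at (198,187). The crops show its blue key at (199,138), the yellow patch up-left of the shaft axis, and the red handle end at (303,149) with the collar at about (312,170).

```bash
cat >> h.py <<'E'
np.set_printoptions(precision=4,suppress=True)
def seg(img,col,box):
    """centroid/axis/ends of colour pixels in box x0,y0,x1,y1"""
    h=cv2.cvtColor(img,cv2.COLOR_BGR2HSV).astype(int); H,S,V=h[...,0],h[...,1],h[...,2]
    m={"red":((H<8)|(H>172))&(S>150)&(V>90),"blue":(abs(H-113)<14)&(S>130)&(V>70),"yellow":(abs(H-25)<8)&(S>110)&(V>90)}[col]
    k=np.zeros_like(m);x0,y0,x1,y1=box;k[y0:y1,x0:x1]=m[y0:y1,x0:x1]
    y,x=np.nonzero(k);p=np.c_[x,y].astype(float);c=p.mean(0);w,v=np.linalg.eigh(np.cov((p-c).T));a=v[:,1];s=(p-c)@a
    return len(p),c,a,c+a*s.min(),c+a*s.max()
def rel(target,yaw=None):
    """shift (tool axes) from the measured pose, and tool-z turn to bring tool x to yaw (deg)"""
    s=ctrl.sense();R=np.array(s["tcp_rot"]);d=R.T@(np.array(target)-np.array(s["eef_pos"]))
    cur=np.degrees(np.arctan2(R[1,0],R[0,0])); t=None if yaw is None else np.radians(-((yaw-cur+180)%360-180))
    print("shift",d,"turn z",t,"cur yaw",cur)
E
python3 - <<'E'
from h import *
a,b=cv2.imread("pics/top0.png"),cv2.imread("pics/side0.png")
for n,i,bx in(("top",a,(290,140,325,185)),("side",b,(225,138,262,158))):
    k,c,ax,e0,e1=seg(i,"red",bx);print(n,"red",k,c,e0,e1,atz(n,c,.065),atz(n,e0,.065),atz(n,e1,.065))
for n,i,bx in(("top",a,(180,130,220,150)),("side",b,(175,203,195,230))):
    k,c,ax,e0,e1=seg(i,"blue",bx);print(n,"blue",k,c,atz(n,c,.114),atz(n,e0,.114),atz(n,e1,.114))
for n,i,bx in(("top",a,(185,170,210,195)),("side",b,(225,212,250,240)),("top",a,(300,160,325,182)),("side",b,(238,145,265,162))):
    k,c,ax,e0,e1=seg(i,"yellow",bx);print(n,"yel",k,c,atz(n,c,.135),atz(n,c,.052))
rel([.5615,-.159,.165],27)
E
```

```text
top red 65 [304.9385 154.3538] [301.8265 147.6181] [308.3882 161.8207] [ 0.5909 -0.1836  0.065 ] [ 0.6151 -0.1761  0.065 ] [ 0.5642 -0.1919  0.065 ]
side red 79 [238.3038 148.0253] [246.1013 147.4981] [229.044  148.6514] [ 0.5849 -0.1935  0.065 ] [ 0.5605 -0.1996  0.065 ] [ 0.6139 -0.1863  0.065 ]
top blue 49 [197.8163 138.4898] [0.6631 0.1613 0.114 ] [0.6581 0.135  0.114 ] [0.6684 0.1894 0.114 ]
side blue 76 [183.4737 215.3553] [0.662  0.1594 0.114 ] [0.6574 0.128  0.114 ] [0.6661 0.1876 0.114 ]
top yel 6 [192.8333 180.    ] [0.5218 0.184  0.135 ] [0.5429 0.1942 0.052 ]
side yel 48 [236.5833 227.0417] [0.5173 0.1975 0.135 ] [0.5335 0.127  0.052 ]
top yel 59 [310.2542 170.5424] [ 0.5165 -0.1838  0.135 ] [ 0.5373 -0.1963  0.052 ]
side yel 33 [253.4545 152.5152] [ 0.5194 -0.0906  0.135 ] [ 0.5357 -0.1933  0.052 ]
shift [ 0.4494 -0.2527  0.0686] turn z -0.05542455333382759 cur yaw 23.824407012573943
```

Run:
```python
from h import *
c=[atz("top",p,.012)[:2] for p in((294,159.6),(319.4,209),(311.4,152.4),(336,199.6))]
c=np.array(c);print(c,c.mean(0))
for d in(c[0]-c[1],c[2]-c[3]):print(np.linalg.norm(d),np.degrees(np.arctan2(d[1],d[0])))
cs=[atz("side",p,.012)[:2] for p in((231.5,155.5),(235.5,169.5),(284,147.5),(292,163))]
print(np.array(cs))
h=atz("top",(324,190.5),.07);print(h)
rel([.596,-.185,.165],19.5)
```

```text
[[ 0.5913 -0.1515]
 [ 0.412  -0.2166]
 [ 0.6111 -0.2143]
 [ 0.4384 -0.2764]] [ 0.5132 -0.2147]
0.19073565378940124 19.946598328621587
0.18350624456295592 19.795434115400717
[[ 0.6143 -0.2171]
 [ 0.5882 -0.1483]
 [ 0.4436 -0.2842]
 [ 0.4098 -0.2055]]
[ 0.4619 -0.2299  0.07  ]
shift [ 0.4705 -0.215   0.0686] turn z 0.07547514056574713 cur yaw 23.824407012573943
```

>>> {"fn": "send_rows", "kwargs": {
  "moves": [0.235, -0.108, 0.035, 0, 0, 0.038, 0.47, -0.214, 0.069, 0, 0, 0.068, 0.47, -0.214, 0.069, 0, 0, 0.068, 0.47, -0.214, 0.069, 0, 0, 0.068, 0.47, -0.214, 0.069, 0, 0, 0.068, 0.47, -0.214, 0.069, 0, 0, 0.068, 0.47, -0.214, 0.069, 0, 0, 0.068, 0.47, -0.214, 0.069, 0, 0, 0.068, 0.47, -0.214, 0.069, 0, 0, 0.068, 0.47, -0.214, 0.069, 0, 0, 0.068, 0.47, -0.214, 0.069, 0, 0, 0.068, 0.47, -0.214, 0.069, 0, 0, 0.068],
  "fingers": 0.06,
  "grip_force": 10
}}

```text
time_s: 2.2
eef_pos: [0.5833, -0.1999, 0.1673]
tcp_rot: [[0.94, 0.341, 0.0], [0.341, -0.94, -0.0], [0.0, 0.0, -1.0]]
wrist_force: [-0.4, -0.4, 0.4]
opening: 0.631
gripper_force: 0.0
```

Run:
```python
from h import *
rel([.595,-.184,.065],19.9)
s=ctrl.sense();print(s["time_s"],s["eef_pos"],s["wrist_force"])
```

```text
shift [ 0.0164 -0.011   0.1023] turn z 0.0005076498540836447 cur yaw 19.929086194109413
2.2 [ 0.5833 -0.1999  0.1673] [-0.3738 -0.3799  0.3925]
```

>>> {"fn": "send_rows", "kwargs": {
  "moves": [0.0, 0.0, 0.0, 0, 0, 0, 0.014, -0.009, 0.03, 0, 0, 0, 0.014, -0.009, 0.06, 0, 0, 0, 0.014, -0.009, 0.09, 0, 0, 0, 0.014, -0.009, 0.1, 0, 0, 0, 0.014, -0.009, 0.1, 0, 0, 0]
}}

```text
time_s: 2.7
eef_pos: [0.5911, -0.1882, 0.0652]
tcp_rot: [[0.94, 0.341, -0.004], [0.341, -0.94, 0.002], [-0.003, -0.003, -1.0]]
wrist_force: [-0.4, -0.0, 0.0]
opening: 0.633
gripper_force: 0.0
```

Run:
```python
from h import *
rel([.595,-.184,.065],19.9)
for n in("top","side"):
    f=ctrl.grab_frame(n);cv2.imwrite(f"pics/{n}1.png",f)
a,b=cv2.imread("pics/top1.png"),cv2.imread("pics/side1.png")
r=lambda i,x,y:cv2.resize(i[y:y+90,x:x+100],None,fx=4,fy=4,interpolation=cv2.INTER_CUBIC)
cv2.imwrite("pics/c3.png",np.hstack([r(a,260,120),r(b,205,100)]))
```

```text
shift [ 0.0051 -0.0027  0.0002] turn z 0.00034077877159089303 cur yaw 19.9195251853598
```

View pics/c3.png

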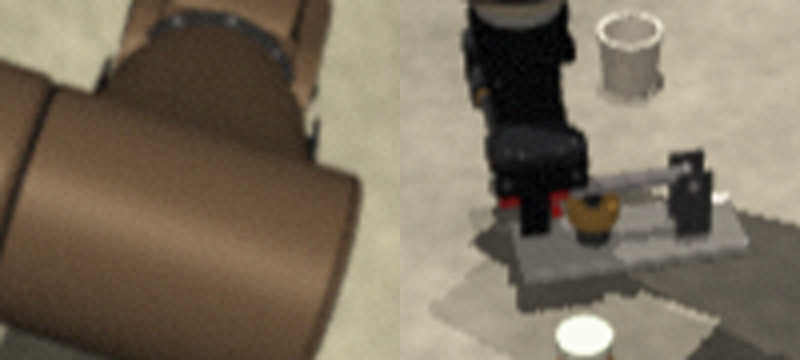

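Side crop: the near finger at about (339,152) straddles the red handle, slightly inward of the grip point. I'll shift a few mm outward and close.

>>> {"fn": "send_rows", "kwargs": {
  "moves": [0.006, -0.002, 0, 0, 0, 0, 0.006, -0.002, 0, 0, 0, 0, 0.006, -0.002, 0, 0, 0, 0, 0.006, -0.002, 0, 0, 0, 0, 0.006, -0.002, 0, 0, 0, 0, 0.006, -0.002, 0, 0, 0, 0, 0.006, -0.002, 0, 0, 0, 0, 0.006, -0.002, 0, 0, 0, 0],
  "fingers": 0.0,
  "grip_force": 10
}}

```text
time_s: 3.47
eef_pos: [0.5971, -0.1845, 0.0675]
tcp_rot: [[0.94, 0.341, -0.0], [0.341, -0.94, 0.0], [0.0, -0.0, -1.0]]
wrist_force: [-0.6, -0.1, 0.5]
opening: 0.166
gripper_force: 10.0
```

>>> {"fn": "send_rows", "kwargs": {
  "moves": [-0.0005, 0, -0.0122, 0, 0, 0, -0.0021, 0, -0.0243, 0, 0, 0, -0.0048, 0, -0.0362, 0, 0, 0, -0.0084, 0, -0.0479, 0, 0, 0, -0.0131, 0, -0.0592, 0, 0, 0, -0.0188, 0, -0.07, 0, 0, 0, -0.0253, 0, -0.0803, 0, 0, 0, -0.0328, 0, -0.09, 0, 0, 0, -0.041, 0, -0.099, 0, 0, 0]
}}

```text
time_s: 4.22
eef_pos: [0.558, -0.1988, 0.1676]
tcp_rot: [[0.94, 0.341, 0.001], [0.341, -0.94, -0.0], [0.001, 0.001, -1.0]]
wrist_force: [-0.1, -2.4, -2.4]
opening: 0.165
gripper_force: 10.0
```

>>> {"fn": "send_rows", "kwargs": {
  "moves": [-0.0109, 0, -0.0098, 0, 0, 0, -0.0228, 0, -0.0184, 0, 0, 0, -0.0354, 0, -0.0257, 0, 0, 0, -0.0488, 0, -0.0317, 0, 0, 0, -0.0628, 0, -0.0362, 0, 0, 0, -0.0771, 0, -0.0393, 0, 0, 0, -0.0917, 0, -0.0408, 0, 0, 0, -0.1063, 0, -0.0408, 0, 0, 0, -0.1209, 0, -0.0393, 0, 0, 0, -0.1352, 0, -0.0362, 0, 0, 0, -0.1492, 0, -0.0317, 0, 0, 0, -0.1492, 0, -0.0317, 0, 0, 0]
}}

```text
time_s: 5.22
eef_pos: [0.4161, -0.2509, 0.1983]
tcp_rot: [[0.94, 0.34, 0.0], [0.34, -0.94, -0.002], [-0.0, 0.002, -1.0]]
wrist_force: [-0.8, -5.3, 7.8]
opening: 0.164
gripper_force: 10.0
```

>>> {"fn": "send_rows", "kwargs": {
  "moves": [0, 0, 0, 0, 0, 0, 0, 0, 0, 0, 0, 0, 0, 0, 0, 0, 0, 0, 0, 0, 0, 0, 0, 0, 0, 0, -0.03, 0, 0, 0, 0, 0, -0.06, 0, 0, 0, 0, 0, -0.09, 0, 0, 0, 0, 0, -0.1, 0, 0, 0],
  "fingers": 0.06
}}

```text
time_s: 5.88
eef_pos: [0.419, -0.2495, 0.3015]
tcp_rot: [[0.94, 0.341, 0.003], [0.341, -0.94, -0.002], [0.002, 0.003, -1.0]]
wrist_force: [-0.5, -0.1, 0.7]
opening: 0.615
gripper_force: 0.0
```

Run:
```python
from h import *
s=ctrl.sense();print(s["joint_positions"],s["wrist_force"])
for n in("top","side"):
    f=ctrl.grab_frame(n);cv2.imwrite(f"pics/{n}2.png",f)
a,b=cv2.imread("pics/top2.png"),cv2.imread("pics/side2.png")
r=lambda i,x,y:cv2.resize(i[y:y+110,x:x+130],None,fx=3,fy=3,interpolation=cv2.INTER_CUBIC)
cv2.imwrite("pics/c4.png",np.vstack([np.hstack([r(a,260,110),r(b,205,70)]),np.hstack([r(a,140,110)[:270],r(b,150,180)[:270]])]))
```

```text
[-0.6726  0.2218  1.7909  0.0001  1.1249  0.5496] [-0.4766 -0.1073  0.7015]
```

View pics/c4.png

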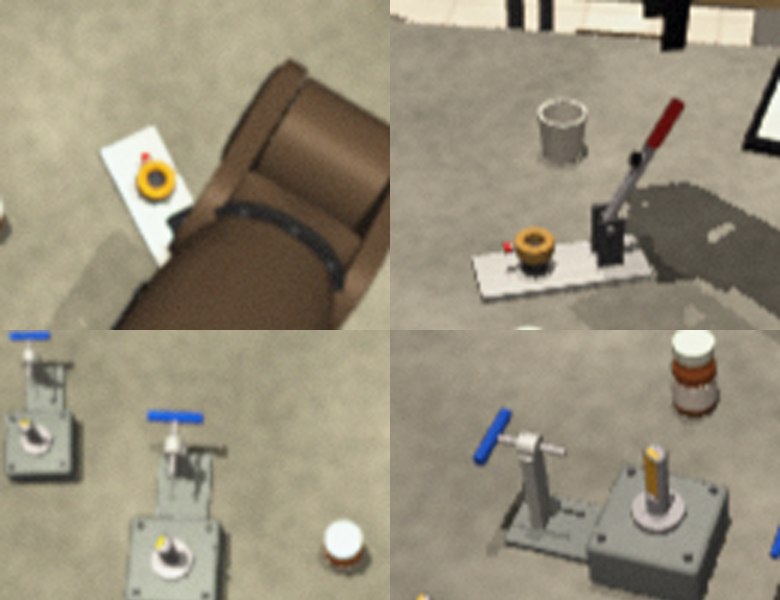

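Clamp stays open (side crop: handle up-right at (427,112)). The collar is free at top (311,170), with its red screw at (308,162). The yellow flat shows in side view at (367,238).

Run:
```python
from h import *
a,b=cv2.imread("pics/top2.png"),cv2.imread("pics/side2.png")
for n,i,bx,br in(("top",a,(295,150,325,185),(295,150,325,185)),("side",b,(365,140,395,165),(365,140,395,165))):
    pass
for n,i,bx in(("top",a,(290,150,330,190)),("side",b,(238,140,270,165))):
    try:
        y=seg(i,"yellow",bx);r=seg(i,"red",bx)
        print(n,"brass",y[0],y[1],atz(n,y[1],.050),"red",r[0],r[1],atz(n,r[1],.044))
    except Exception as e: print(n,e)
for n,uv in(("top",(197.4,186)),("side",(239.4,240.6))):
    print("boss",n,atz(n,uv,.065))
for n,i,bx in(("top",a,(180,130,220,150)),("side",b,(170,203,195,230))):
    y=seg(i,"blue",bx);print("blue",n,y[0],y[1],atz(n,y[1],.114))
# shaft end / patch from bright pixels
for n,i,uv in(("top",a,(197.4,186)),("side",b,(239.4,240.6))):
    g=cv2.cvtColor(i,cv2.COLOR_BGR2HSV);x,y=int(uv[0]),int(uv[1])
    print(proj(n,[.515,.183,.135]),proj(n,[.515,.183,.085]))
for l in("collar_center","screw_head","flat_mid","key_tip","spindle_unit"):
    for n in("top","side"):
        ctrl.grab_frame(n); z={"collar_center":.043,"screw_head":.043,"spindle_unit":0}.get(l,.11)
        for r in ctrl.place_of(n,l)[:3]:print(l,n,np.round(r["centre"],1),round(r["p"],2),atz(n,r["centre"],z)[:2])
```

```text
top brass 107 [311.5701 170.0093] [ 0.5392 -0.2012  0.05  ] red 1 [308. 162.] [ 0.5694 -0.1936  0.044 ]
side brass 66 [252.6364 150.0455] [ 0.5406 -0.2082  0.05  ] red 6 [243.5 152. ] [ 0.5699 -0.2015  0.044 ]
boss top [0.518  0.1791 0.065 ]
boss side [0.5157 0.182  0.065 ]
blue top 49 [197.8163 138.4898] [0.6631 0.1613 0.114 ]
blue side 76 [183.4737 215.3553] [0.662  0.1594 0.114 ]
[193.2923 182.0813] [195.4593 185.6427]
[238.5832 222.6521] [239.3301 235.898 ]
collar_center top [309.2 169.9] 0.52 [ 0.5421 -0.1945]
collar_center side [254.  149.9] 0.72 [ 0.5377 -0.2183]
screw_head top [305.9 157.6] 0.42 [ 0.5857 -0.1886]
screw_head side [244.7 153.6] 0.58 [ 0.5649 -0.195 ]
flat_mid top [193.9 182. ] 0.41 [0.5213 0.1841]
flat_mid top [148.8 144.4] 0.36 [0.6598 0.3205]
flat_mid side [239.9 226. ] 0.68 [0.5146 0.1718]
flat_mid side [323.9 257.2] 0.63 [0.3052 0.2397]
flat_mid side [163.3 274.9] 0.4 [0.6594 0.3374]
key_tip top [196.9 157.1] 0.88 [0.6023 0.169 ]
key_tip top [151. 130.] 0.62 [0.7081 0.3112]
key_tip top [187.3 232.1] 0.53 [0.3644 0.2152]
key_tip side [208.8 220.4] 0.92 [0.5955 0.164 ]
key_tip side [137.4 271.2] 0.73 [0.7203 0.3357]
key_tip side [300.6 251.2] 0.59 [0.3599 0.2296]
spindle_unit top [158.1 145.6] 0.59 [0.6909 0.3129]
spindle_unit top [199.3 189.9] 0.58 [0.5192 0.1811]
spindle_unit side [320.9 278.8] 0.96 [0.3013 0.2242]
spindle_unit side [168.8 294.5] 0.96 [0.6697 0.3205]
spindle_unit side [239.3 253.2] 0.88 [0.52   0.1728]h.py:21: RuntimeWarning: Degrees of freedom <= 0 for slice
  y,x=np.nonzero(k);p=np.c_[x,y].astype(float);c=p.mean(0);w,v=np.linalg.eigh(np.cov((p-c).T));a=v[:,1];s=(p-c)@a
  c *= np.true_divide(1, fact)
  c *= np.true_divide(1, fact)
```

Run:
```python
from h import *
for n in("top","side"):
    img=cv2.imread(f"pics/{n}2.png");g=cv2.cvtColor(img,cv2.COLOR_BGR2GRAY)
    m=0.5 # mm per px of rectified
    xs=np.arange(-80,80,m)/1000
    X,Y=np.meshgrid(.517+xs,.181+xs)
    c,R,t=cal(n);p=np.stack([X,Y,0*X+.055],-1)@R.T+t
    rg=cv2.remap(cv2.GaussianBlur(g,(0,0),.6),(c["fx"]*p[...,0]/p[...,2]+c["cx"]).astype(np.float32),(c["fy"]*p[...,1]/p[...,2]+c["cy"]).astype(np.float32),cv2.INTER_CUBIC)
    rg=cv2.GaussianBlur(rg.astype(np.float32),(0,0),3)
    gx=cv2.Sobel(rg,cv2.CV_32F,1,0);gy=cv2.Sobel(rg,cv2.CV_32F,0,1);mag=np.hypot(gx,gy)
    u,v=np.meshgrid(xs,xs);th=np.radians(-8.5);U=u*np.cos(th)+v*np.sin(th);V=-u*np.sin(th)+v*np.cos(th)
    for nm,k in(("x-",(abs(U+.05)<.012)&(abs(V)<.04)),("y+",(abs(V-.05)<.012)&(abs(U)<.04)),("y-",(abs(V+.05)<.012)&(abs(U)<.04))):
        k=k&(mag>np.percentile(mag[k],60))
        ang=np.arctan2(gy,gx)[k];w=mag[k]**2
        z=(w*np.exp(4j*ang)).sum();print(n,nm,"yaw",np.degrees(np.angle(z))/4,"conc",abs(z)/w.sum(),"edge at",np.average((U if nm[0]=="x" else V)[k],weights=w))
rel([.517,.181,.2],142)
```

```text
top x- yaw -8.67823 conc 0.9342695 edge at -0.05108323141640818
top y+ yaw -7.1572604 conc 0.5593629 edge at 0.04518645304203309
top y- yaw -7.161496 conc 0.89562047 edge at -0.05040513391002077
side x- yaw -5.0713763 conc 0.81334454 edge at -0.053629776013992006
side y+ yaw -8.210153 conc 0.9681916 edge at 0.04634663919317458
side y- yaw 10.3604355 conc 0.47564444 edge at -0.048154852285206155
shift [ 0.2394 -0.371   0.0981] turn z -2.13061766395771 cur yaw 19.924600099200532
```

>>> {"fn": "send_rows", "kwargs": {
  "moves": [0.236, -0.369, 0.098, 0, 0, -1.0, 0.236, -0.369, 0.098, 0, 0, -1.0, 0.236, -0.369, 0.098, 0, 0, -1.0, 0.236, -0.369, 0.098, 0, 0, -1.0, 0.236, -0.369, 0.098, 0, 0, -1.0, 0.236, -0.369, 0.098, 0, 0, -1.0, 0.236, -0.369, 0.098, 0, 0, -2.1, 0.236, -0.369, 0.098, 0, 0, -2.1, 0.236, -0.369, 0.098, 0, 0, -2.1, 0.236, -0.369, 0.098, 0, 0, -2.1, 0.236, -0.369, 0.098, 0, 0, -2.1, 0.236, -0.369, 0.098, 0, 0, -2.1],
  "fingers": 0.05
}}

```text
time_s: 7.98
eef_pos: [0.5147, 0.1825, 0.1986]
tcp_rot: [[-0.283, 0.959, -0.001], [0.959, 0.283, 0.0], [0.001, -0.001, -1.0]]
wrist_force: [-1.1, -0.0, -0.3]
opening: 0.527
gripper_force: 0.0
```

Run:
```python
from h import *
rel([.5147,.1775,.18],140)
```

```text
shift [-0.0048 -0.0014  0.0186] turn z -0.5858412520604417 cur yaw 106.43376879227687
```

>>> {"fn": "send_rows", "kwargs": {
  "moves": [0, 0, 0, 0, 0, -0.12, 0, 0, 0, 0, 0, -0.24, 0, 0, 0, 0, 0, -0.36, 0, 0, 0, 0, 0, -0.48, 0, 0, 0, 0, 0, -0.586, 0, 0, 0, 0, 0, -0.586, 0, 0, 0, 0, 0, -0.586]
}}

```text
time_s: 8.57
eef_pos: [0.5145, 0.178, 0.2001]
tcp_rot: [[-0.758, 0.653, 0.0], [0.653, 0.758, -0.0], [-0.0, 0.0, -1.0]]
wrist_force: [0.5, 0.0, 0.5]
opening: 0.525
gripper_force: 0.0
```

Run:
```python
from h import *
rel([.5147,.1775,.118],140)
```

```text
shift [-0.0005 -0.0002  0.0821] turn z -0.013097467972859104 cur yaw 139.2495703628474
```

Descend around the shaft, check for contact, then close softly.

>>> {"fn": "send_rows", "kwargs": {
  "moves": [0, 0, 0.02, 0, 0, 0, 0, 0, 0.04, 0, 0, 0, 0, 0, 0.06, 0, 0, 0, 0, 0, 0.075, 0, 0, 0, 0, 0, 0.082, 0, 0, 0, 0, 0, 0.082, 0, 0, 0]
}}

```text
time_s: 9.07
eef_pos: [0.514, 0.1778, 0.1168]
tcp_rot: [[-0.758, 0.652, -0.002], [0.652, 0.758, -0.001], [0.001, -0.002, -1.0]]
wrist_force: [0.1, 0.6, -0.7]
opening: 0.526
gripper_force: 0.0
```

>>> {"fn": "send_rows", "kwargs": {
  "moves": [0, 0, 0, 0, 0, 0, 0, 0, 0, 0, 0, 0, 0, 0, 0, 0, 0, 0, 0, 0, 0, 0, 0, 0, 0, 0, 0, 0, 0, 0, 0, 0, 0, 0, 0, 0, 0, 0, 0, 0, 0, 0],
  "fingers": 0.0,
  "grip_force": 12
}}

```text
time_s: 9.65
eef_pos: [0.5161, 0.1788, 0.1187]
tcp_rot: [[-0.76, 0.65, 0.004], [0.65, 0.76, 0.002], [-0.002, 0.004, -1.0]]
wrist_force: [6.2, 6.1, -3.8]
opening: 0.17
gripper_force: 12.0
```

Run:
```python
from h import *
s=ctrl.sense();R=np.array(s["tcp_rot"]);print(s["eef_pos"],R.T@s["wrist_force"],s["torque"],s["opening"]*.0951)
ctrl.grab_frame("side");s=ctrl.sense();print(s["eef_pos"],R.T@s["wrist_force"],s["opening"]*.0951)
```

```text
[0.5161 0.1788 0.1187] [-0.7791  8.6725  3.8074] [ 1.06   -1.1637  0.0122] 0.016120832920795854
[0.5161 0.1788 0.1186] [-0.5577  9.7024  2.6012] 0.015917435892342163
```

>>> {"fn": "send_rows", "kwargs": {
  "moves": [0, 0.0017, 0, 0, 0, 0, 0, 0.0017, 0, 0, 0, 0, 0.0002, 0.0017, 0, 0, 0, 0.1, 0.0004, 0.0017, 0, 0, 0, 0.2, 0.0006, 0.0018, 0, 0, 0, 0.3, 0.0008, 0.0019, 0, 0, 0, 0.4, 0.001, 0.0019, 0, 0, 0, 0.5, 0.0011, 0.002, 0, 0, 0, 0.6, 0.0013, 0.0022, 0, 0, 0, 0.7, 0.0014, 0.0023, 0, 0, 0, 0.8, 0.0016, 0.0025, 0, 0, 0, 0.9, 0.0017, 0.0026, 0, 0, 0, 1.0],
  "grip_force": 25
}}

```text
time_s: 10.7
eef_pos: [0.5172, 0.1813, 0.1186]
tcp_rot: [[0.142, 0.99, 0.005], [0.99, -0.142, 0.001], [0.002, 0.005, -1.0]]
wrist_force: [12.2, 0.7, -4.6]
opening: 0.166
gripper_force: 25.0
```

Run:
```python
from h import *
ctrl.grab_frame("side");ctrl.grab_frame("top");s=ctrl.sense();R=np.array(s["tcp_rot"]);print(s["time_s"],s["eef_pos"],R.T@s["wrist_force"],s["torque"],s["opening"]*.0951)
print(np.degrees(np.arctan2(R[1,1],R[0,1])),R)
```

```text
10.8 [0.5172 0.1813 0.1186] [ 2.7306 11.6916  3.7719] [ 0.0176 -1.6661 -0.0122] 0.01543992591211335
-8.101545786184428 [[ 0.1409  0.99    0.0053]
 [ 0.99   -0.1409  0.0008]
 [ 0.0016  0.0051 -1.    ]]
```

>>> {"fn": "send_rows", "kwargs": {
  "moves": [0.0004, 0.0022, 0, 0, 0, 0, 0.0004, 0.0022, 0, 0, 0, 0, 0.0004, 0.0022, 0, 0, 0, 0, 0.0004, 0.0022, 0, 0, 0, 0]
}}

```text
time_s: 11.13
eef_pos: [0.5173, 0.1813, 0.1186]
tcp_rot: [[0.137, 0.991, 0.001], [0.991, -0.137, 0.0], [0.0, 0.001, -1.0]]
wrist_force: [-0.1, 0.4, 5.8]
opening: 0.167
gripper_force: 25.0
```

Run:
```python
from h import *
s=ctrl.sense();R=np.array(s["tcp_rot"]);print(s["time_s"],s["eef_pos"],R.T@s["wrist_force"],s["torque"],s["opening"]*.0951)
print(np.degrees(np.arctan2(R[1,1],R[0,1])))
```

```text
11.1333 [0.5173 0.1813 0.1186] [ 0.3951 -0.1937 -5.7866] [ 0.0246 -0.044  -0.0513] 0.015914940044618086
-7.852524435108612
```

>>> {"fn": "send_rows", "kwargs": {
  "moves": [0, 0, 0, 0, 0, 0, 0, 0, 0, 0, 0, 0, 0, 0.002, 0, 0, 0, 0, 0, 0.002, 0, 0, 0, 0, 0, 0.002, 0, 0, 0, 0.12, 0, 0.002, 0, 0, 0, 0.24, 0, 0.002, 0, 0, 0, 0.36, 0, 0.002, 0, 0, 0, 0.48, 0, 0.002, 0, 0, 0, 0.6, 0, 0.002, 0, 0, 0, 0.72, 0, 0.002, 0, 0, 0, 0.785, 0, 0.002, 0, 0, 0, 0.785],
  "fingers": 0.045,
  "grip_force": 8
}}

```text
time_s: 12.13
eef_pos: [0.5191, 0.1808, 0.118]
tcp_rot: [[0.799, 0.602, -0.0], [0.602, -0.799, -0.0], [-0.0, -0.0, -1.0]]
wrist_force: [-0.7, 0.2, 0.6]
opening: 0.468
gripper_force: 0.0
```

>>> {"fn": "send_rows", "kwargs": {
  "moves": [0, 0, 0, 0, 0, 0.12, 0, 0, 0, 0, 0, 0.24, 0, 0, 0, 0, 0, 0.36, 0, 0, 0, 0, 0, 0.48, 0, 0, 0, 0, 0, 0.6, 0, 0, 0, 0, 0, 0.72, 0, 0, 0, 0, 0, 0.784, 0, 0, 0, 0, 0, 0.784]
}}

```text
time_s: 12.8
eef_pos: [0.5191, 0.1808, 0.118]
tcp_rot: [[0.991, -0.135, -0.0], [-0.135, -0.991, -0.0], [-0.0, 0.0, -1.0]]
wrist_force: [0.2, 0.3, 0.2]
opening: 0.468
gripper_force: 0.0
```

Run:
```python
from h import *
s=ctrl.sense();R=np.array(s["tcp_rot"]);print(s["time_s"],s["eef_pos"],R.T@s["wrist_force"],s["joint_positions"])
rel([.5193,.181,.118],-7.9)
for n in("top","side"): cv2.imwrite(f"pics/{n}3.png",ctrl.grab_frame(n))
```

```text
12.8 [0.5191 0.1808 0.118 ] [ 0.1916 -0.3202 -0.2501] [ 0.2151  0.5336  1.862  -0.0001  0.7463  1.9216]
shift [ 0.0002 -0.0002 -0.    ] turn z 0.0022233273313716656 cur yaw -7.772612727436317
```

Pinch across the rounds to find the other coordinate of the axis.

>>> {"fn": "send_rows", "kwargs": {
  "moves": [0, 0, 0, 0, 0, 0, 0, 0, 0, 0, 0, 0, 0, 0, 0, 0, 0, 0, 0, 0, 0, 0, 0, 0, 0, 0, 0, 0, 0, 0, 0, 0, 0, 0, 0, 0, 0, 0, 0, 0, 0, 0],
  "fingers": 0.0,
  "grip_force": 8
}}

```text
time_s: 13.48
eef_pos: [0.5188, 0.1793, 0.118]
tcp_rot: [[0.991, -0.134, -0.001], [-0.134, -0.991, -0.002], [-0.001, 0.003, -1.0]]
wrist_force: [-1.1, -13.3, 2.9]
opening: 0.205
gripper_force: 8.0
```

Run:
```python
from h import *
s=ctrl.sense();R=np.array(s["tcp_rot"]);print(s["time_s"],s["eef_pos"],R.T@s["wrist_force"],s["torque"],s["opening"]*.0951)
```

```text
13.4833 [0.5188 0.1793 0.118 ] [ 0.6594 13.3449 -2.884 ] [-2.305   0.0691  0.0252] 0.019502332025941448
```

>>> {"fn": "send_rows", "kwargs": {
  "moves": [0, 0.0022, 0, 0, 0, 0, 0, 0.0022, 0, 0, 0, 0, 0, 0.0022, 0, 0, 0, 0, 0, 0.0022, 0, 0, 0, 0]
}}

```text
time_s: 13.82
eef_pos: [0.5188, 0.179, 0.1181]
tcp_rot: [[0.991, -0.135, 0.0], [-0.135, -0.991, 0.0], [0.0, -0.0, -1.0]]
wrist_force: [0.6, 4.3, -1.3]
opening: 0.208
gripper_force: 8.0
```

Run:
```python
from h import *
s=ctrl.sense();R=np.array(s["tcp_rot"]);print(s["time_s"],s["eef_pos"],R.T@s["wrist_force"],s["torque"],s["opening"]*.0951)
```

```text
13.8167 [0.5188 0.179  0.1181] [-0.0263 -4.3232  1.2785] [0.8001 0.0475 0.0517] 0.019765206997495535
```

>>> {"fn": "send_rows", "kwargs": {
  "moves": [0, 0, 0, 0, 0, 0, 0, 0, 0, 0, 0, 0, 0, 0, 0, 0, 0, 0, 0, 0, -0.03, 0, 0, 0, 0, 0, -0.06, 0, 0, 0, 0, 0, -0.085, 0, 0, 0, 0, 0, -0.085, 0, 0, 0],
  "fingers": 0.07
}}

```text
time_s: 14.4
eef_pos: [0.5204, 0.1789, 0.2076]
tcp_rot: [[0.991, -0.135, 0.007], [-0.135, -0.991, 0.001], [0.007, -0.002, -1.0]]
wrist_force: [0.7, -0.1, 0.4]
opening: 0.642
gripper_force: 0.0
```

Run:
```python
from h import *
rel([.539,-.203,.15],-26.5)
```

```text
shift [0.0695 0.3761 0.0573] turn z 0.3274062197989154 cur yaw -7.7410054191895705
```

>>> {"fn": "send_rows", "kwargs": {
  "moves": [0.035, 0.188, 0.01, 0, 0, 0.16, 0.07, 0.376, 0.053, 0, 0, 0.327, 0.07, 0.376, 0.053, 0, 0, 0.327, 0.07, 0.376, 0.053, 0, 0, 0.327, 0.07, 0.376, 0.053, 0, 0, 0.327, 0.07, 0.376, 0.053, 0, 0, 0.327, 0.07, 0.376, 0.053, 0, 0, 0.327, 0.07, 0.376, 0.053, 0, 0, 0.327, 0.07, 0.376, 0.053, 0, 0, 0.327, 0.07, 0.376, 0.053, 0, 0, 0.327, 0.07, 0.376, 0.053, 0, 0, 0.327, 0.07, 0.376, 0.053, 0, 0, 0.327]
}}

```text
time_s: 15.4
eef_pos: [0.537, -0.2033, 0.1495]
tcp_rot: [[0.894, -0.447, -0.001], [-0.447, -0.894, 0.001], [-0.001, -0.0, -1.0]]
wrist_force: [-0.3, 1.2, 0.4]
opening: 0.738
gripper_force: 0.0
```

Run:
```python
from h import *
rel([.539,-.203,.046],-26.5)
a=ctrl.grab_frame("top");b=ctrl.grab_frame("side")
r=lambda i,x,y,s:cv2.resize(i[y:y+400//s,x:x+400//s],None,fx=s,fy=s,interpolation=cv2.INTER_CUBIC)
cv2.imwrite("pics/c5.png",np.hstack([r(a,168,150,8),r(b,215,205,8)]))
```

```text
shift [ 0.0018 -0.0012  0.1035] turn z -0.0011607583494894706 cur yaw -26.566506554460318
```

View pics/c5.png

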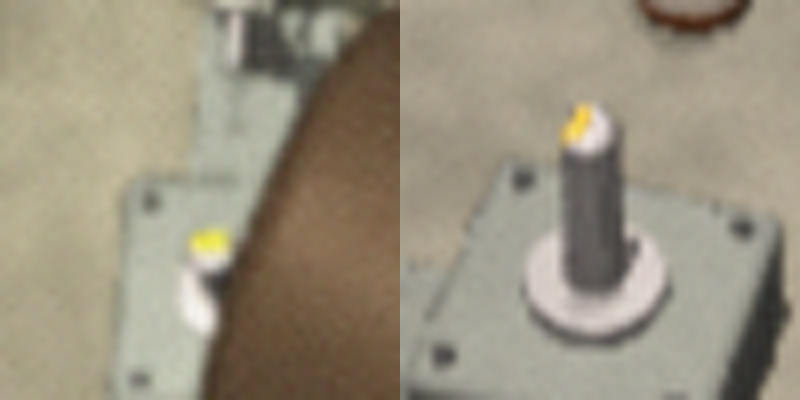

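The crop shows the yellow patch on the key side of the shaft (top (194,180), side (287,220)), so the flat faces the key. Next I descend around the collar.

>>> {"fn": "send_rows", "kwargs": {
  "moves": [0.001, 0, 0.025, 0, 0, 0, 0.001, 0, 0.05, 0, 0, 0, 0.001, 0, 0.075, 0, 0, 0, 0.001, 0, 0.095, 0, 0, 0, 0.001, 0, 0.104, 0, 0, 0, 0.001, 0, 0.104, 0, 0, 0]
}}

```text
time_s: 16.0
eef_pos: [0.5379, -0.2022, 0.0447]
tcp_rot: [[0.896, -0.444, -0.003], [-0.444, -0.896, 0.001], [-0.003, 0.0, -1.0]]
wrist_force: [-0.2, 0.0, 0.1]
opening: 0.732
gripper_force: 0.0
```

Run:
```python
from h import *
rel([.539,-.203,.046],-26.5);s=ctrl.sense();print(s["wrist_force"])
b=ctrl.grab_frame("side")
cv2.imwrite("pics/c6.png",cv2.resize(b[110:180,210:300],None,fx=7,fy=7,interpolation=cv2.INTER_CUBIC))
```

```text
shift [ 0.0013  0.0002 -0.0013] turn z 0.0019422255171925704 cur yaw -26.388718675002256
[-0.1852  0.0195  0.0966]
```

View pics/c6.png

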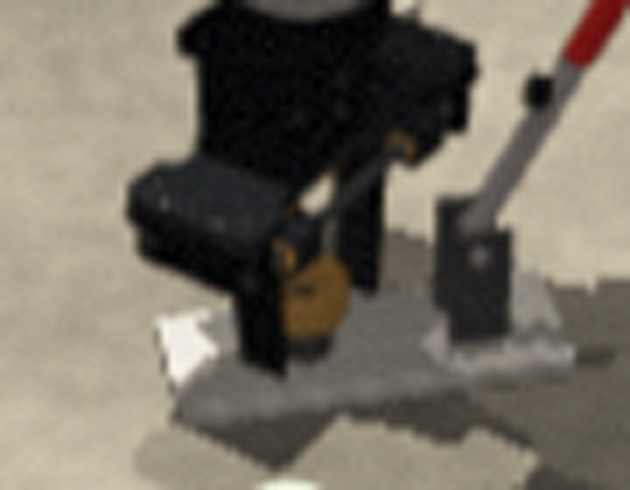

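The fingers straddle the collar at side (255,152), and the clamp arm stays open and clear. I'll do a soft centering pinch.

>>> {"fn": "send_rows", "kwargs": {
  "moves": [0, 0, 0, 0, 0, 0, 0, 0, 0, 0, 0, 0, 0, 0, 0, 0, 0, 0, 0, 0, 0, 0, 0, 0, 0, 0, 0, 0, 0, 0, 0, 0, 0, 0, 0, 0, 0, 0, 0, 0, 0, 0],
  "fingers": 0.0,
  "grip_force": 6
}}

```text
time_s: 16.63
eef_pos: [0.5386, -0.2039, 0.0468]
tcp_rot: [[0.895, -0.446, 0.001], [-0.446, -0.895, -0.0], [0.001, -0.0, -1.0]]
wrist_force: [-0.4, 1.2, 6.4]
opening: 0.466
gripper_force: 6.0
```

Run:
```python
from h import *
s=ctrl.sense();R=np.array(s["tcp_rot"]);print(s["time_s"],s["eef_pos"],R.T@s["wrist_force"],s["torque"],s["opening"]*.0951)
```

```text
16.6333 [ 0.5386 -0.2039  0.0468] [-0.9062 -0.9307 -6.3546] [ 0.3016  0.0936 -0.0253] 0.044358313362310296
```

>>> {"fn": "send_rows", "kwargs": {
  "moves": [0, 0, 0, 0, 0, 0, 0, 0, 0, 0, 0, 0, 0, 0, 0, 0, 0, 0, 0, 0, 0, 0, 0, 0, 0, 0, 0, 0, 0, -0.12, 0, 0, 0, 0, 0, -0.24, 0, 0, 0, 0, 0, -0.36, 0, 0, 0, 0, 0, -0.48, 0, 0, 0, 0, 0, -0.6, 0, 0, 0, 0, 0, -0.7, 0, 0, 0, 0, 0, -0.7],
  "fingers": 0.07
}}

```text
time_s: 17.55
eef_pos: [0.5383, -0.2038, 0.046]
tcp_rot: [[0.971, 0.24, -0.0], [0.24, -0.971, 0.0], [-0.0, -0.0, -1.0]]
wrist_force: [0.1, 0.3, 0.1]
opening: 0.733
gripper_force: 0.0
```

>>> {"fn": "send_rows", "kwargs": {
  "moves": [0, 0, 0, 0, 0, -0.12, 0, 0, 0, 0, 0, -0.24, 0, 0, 0, 0, 0, -0.36, 0, 0, 0, 0, 0, -0.48, 0, 0, 0, 0, 0, -0.6, 0, 0, 0, 0, 0, -0.7, 0, 0, 0, 0, 0, -0.7, 0, 0, 0, 0, 0, -0.7]
}}

```text
time_s: 18.22
eef_pos: [0.5383, -0.2038, 0.0461]
tcp_rot: [[0.596, 0.803, -0.0], [0.803, -0.596, -0.0], [-0.0, -0.0, -1.0]]
wrist_force: [0.1, -0.2, -0.0]
opening: 0.735
gripper_force: 0.0
```

Run:
```python
from h import *
rel([.5386,-.2039,.046],53.5);s=ctrl.sense();print(s["time_s"],s["eef_pos"],s["wrist_force"])
```

```text
shift [0.     0.0003 0.0001] turn z -0.001528371580476245 cur yaw 53.41243075891097
18.2167 [ 0.5383 -0.2038  0.0461] [ 0.0714 -0.247  -0.0241]
```

>>> {"fn": "send_rows", "kwargs": {
  "moves": [0, 0, 0, 0, 0, 0, 0, 0, 0, 0, 0, 0, 0, 0, 0, 0, 0, 0, 0, 0, 0, 0, 0, 0, 0, 0, 0, 0, 0, 0, 0, 0, 0, 0, 0, 0, 0, 0, 0, 0, 0, 0],
  "fingers": 0.0,
  "grip_force": 12
}}

```text
time_s: 18.8
eef_pos: [0.539, -0.2042, 0.0463]
tcp_rot: [[0.592, 0.806, 0.002], [0.806, -0.592, -0.001], [0.0, 0.002, -1.0]]
wrist_force: [4.2, -3.3, -0.5]
opening: 0.464
gripper_force: 12.0
```

Run:
```python
from h import *
s=ctrl.sense();R=np.array(s["tcp_rot"]);print(s["time_s"],s["eef_pos"],R.T@s["wrist_force"],s["torque"],s["opening"]*.0951)
```

```text
18.8 [ 0.539  -0.2042  0.0463] [-0.1906  5.3613  0.4649] [-0.5866 -0.7346 -0.0552] 0.04411515920011995
```

>>> {"fn": "send_rows", "kwargs": {
  "moves": [0, 0.001, 0, 0, 0, 0, 0, 0.001, -0.004, 0, 0, 0, 0, 0.001, -0.01, 0, 0, 0, 0, 0.001, -0.02, 0, 0, 0, 0, 0.001, -0.045, 0, 0, 0, 0, 0.001, -0.075, 0, 0, 0, 0, 0.001, -0.105, 0, 0, 0, 0, 0.001, -0.13, 0, 0, 0, 0, 0.001, -0.15, 0, 0, 0, 0, 0.001, -0.15, 0, 0, 0],
  "grip_force": 25
}}

```text
time_s: 19.63
eef_pos: [0.5398, -0.2046, 0.2009]
tcp_rot: [[0.591, 0.806, 0.005], [0.806, -0.591, -0.003], [0.001, 0.006, -1.0]]
wrist_force: [-0.3, 0.1, -1.8]
opening: 0.458
gripper_force: 25.0
```

Run:
```python
from h import *
s=ctrl.sense();print(s["joint_positions"],s["wrist_force"],s["opening"]*.0951,s["torque"])
rel([.5188,.179,.2],32)
```

```text
[-0.4766  0.4568  1.7201 -0.0001  0.959   0.1563] [-0.2564  0.1175 -1.8341] 0.04353193066870704 [-0.012  -0.04    0.0057]
shift [ 0.2969 -0.2438 -0.0002] turn z 0.3794467577484484 cur yaw 53.74069776890905
```

>>> {"fn": "send_rows", "kwargs": {
  "moves": [0.148, -0.122, 0, 0, 0, 0.19, 0.297, -0.244, 0, 0, 0, 0.38, 0.297, -0.244, 0, 0, 0, 0.38, 0.297, -0.244, 0, 0, 0, 0.38, 0.297, -0.244, 0, 0, 0, 0.38, 0.297, -0.244, 0, 0, 0, 0.38, 0.297, -0.244, 0, 0, 0, 0.38, 0.297, -0.244, 0, 0, 0, 0.38, 0.297, -0.244, 0, 0, 0, 0.38, 0.297, -0.244, 0, 0, 0, 0.38, 0.297, -0.244, 0, 0, 0, 0.38, 0.297, -0.244, 0, 0, 0, 0.38]
}}

```text
time_s: 20.63
eef_pos: [0.5172, 0.1801, 0.1956]
tcp_rot: [[0.847, 0.531, -0.002], [0.531, -0.847, -0.001], [-0.002, -0.0, -1.0]]
wrist_force: [-0.7, -0.4, -1.2]
opening: 0.461
gripper_force: 25.0
```

>>> {"fn": "send_rows", "kwargs": {
  "moves": [0, 0, 0, 0, 0, 0, 0, 0, 0, 0, 0, 0]
}}

```text
time_s: 20.8
eef_pos: [0.5181, 0.1783, 0.1959]
tcp_rot: [[0.849, 0.528, -0.001], [0.528, -0.849, -0.0], [-0.001, -0.0, -1.0]]
wrist_force: [0.2, -0.8, -0.5]
opening: 0.457
gripper_force: 25.0
```

Run:
```python
from h import *
rel([.5188,.179,.2],32)
b=ctrl.grab_frame("side");a=ctrl.grab_frame("top");cv2.imwrite("pics/side4.png",b);cv2.imwrite("pics/top4.png",a)
print(proj("side",[.5188,.179,.197]),proj("top",[.5188,.179,.197]))
s=ctrl.sense();c=np.array(s["eef_pos"])-[0,0,.003]
for ang in(-30,-20,-8,0,10,20): print(ang,proj("side",c+.0285*np.array([np.cos(np.radians(ang)),np.sin(np.radians(ang)),0])))
cv2.imwrite("pics/c7.png",cv2.resize(b[175:235,200:280],None,fx=8,fy=8,interpolation=cv2.INTER_CUBIC))
print(ctrl.place_of("side","screw_head")[:3],ctrl.place_of("side","collar_center")[:3])
try: r=seg(b,"red",(205,180,270,230));print(r[0],r[1])
except Exception as e: print(e)
```

```text
shift [ 0.001  -0.0002 -0.0041] turn z -0.002021516125980564 cur yaw 31.88417565776367
[236.2744 203.4927] [191.6392 175.9351]
-30 [227.4253 199.1954]
-20 [226.1826 200.4502]
-8 [225.0996 202.1245]
0 [224.6494 203.3107]
10 [224.4117 204.8329]
20 [224.5451 206.3563]
[{'centre': [251.8, 161.8], 'p': 0.51}, {'centre': [226.4, 200.6], 'p': 0.45}, {'centre': [225.7, 344.7], 'p': 0.35}] [{'centre': [235.8, 201.2], 'p': 0.57}]
11 [224.6364 201.2727]
```

View pics/c7.png

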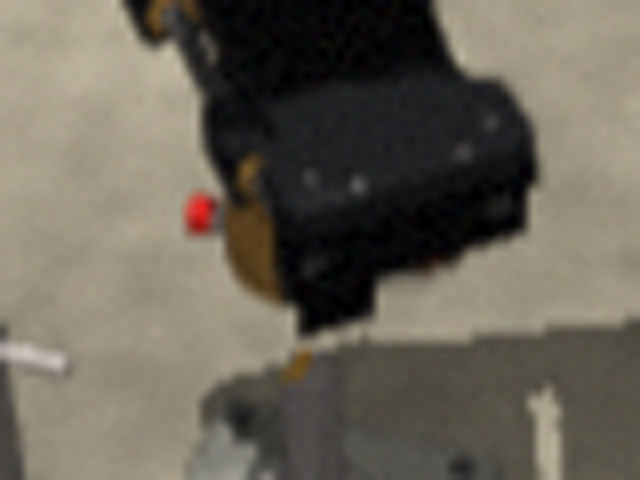

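Side crop: the red screw head at (224.6,201.3) points towards the key, with the collar over the shaft. I'll turn the collar so the screw faces the side camera, which gives a sharp angle reading.

>>> {"fn": "send_rows", "kwargs": {
  "moves": [0, 0, 0, 0, 0, -0.12, 0, 0, 0, 0, 0, -0.24, 0, 0, 0, 0, 0, -0.36, 0, 0, 0, 0, 0, -0.48, 0, 0, 0, 0, 0, -0.6, 0, 0, 0, 0, 0, -0.72, 0, 0, 0, 0, 0, -0.84, 0, 0, 0, 0, 0, -0.96, 0, 0, 0, 0, 0, -1.08, 0, 0, 0, 0, 0, -1.2, 0, 0, 0, 0, 0, -1.32, 0, 0, 0, 0, 0, -1.4]
}}

```text
time_s: 22.0
eef_pos: [0.5182, 0.179, 0.1961]
tcp_rot: [[-0.383, 0.924, -0.0], [0.924, 0.383, -0.0], [-0.0, -0.0, -1.0]]
wrist_force: [-0.6, 0.8, -1.0]
opening: 0.459
gripper_force: 25.0
```

>>> {"fn": "send_rows", "kwargs": {
  "moves": [0, 0, 0, 0, 0, -0.12, 0, 0, 0, 0, 0, -0.24, 0, 0, 0, 0, 0, -0.36, 0, 0, 0, 0, 0, -0.45, 0, 0, 0, 0, 0, -0.45, 0, 0, 0, 0, 0, -0.45]
}}

```text
time_s: 22.5
eef_pos: [0.5182, 0.1791, 0.1961]
tcp_rot: [[-0.74, 0.672, 0.0], [0.672, 0.74, -0.0], [-0.0, -0.0, -1.0]]
wrist_force: [-0.6, -0.5, -2.1]
opening: 0.461
gripper_force: 25.0
```

Run:
```python
from h import *
b=ctrl.grab_frame("side");cv2.imwrite("pics/side5.png",b)
rel([.5188,.179,.2],32)
s=ctrl.sense();c=np.array(s["eef_pos"])-[0,0,.003];R=np.array(s["tcp_rot"]);psi=np.degrees(np.arctan2(R[1,0],R[0,0]));print(c,psi)
print("shaft obs 238.8@232.1,238.8@240.8 pred",[proj("side",[.5188,.179,z]) for z in(.1,.067)])
h=cv2.cvtColor(b,cv2.COLOR_BGR2HSV)[185:235,215:262].astype(int)
m=((h[...,0]<8)|(h[...,0]>172))&(h[...,1]>150)&(h[...,2]>50)
y,x=np.nonzero(m);print(len(x),np.c_[x+215,y+185].tolist() if len(x)<60 else (x.mean()+215,y.mean()+185))
for d in range(-70,-19,5):
    a=np.radians(psi+d-0);print(d,proj("side",c+.0295*np.array([np.cos(a),np.sin(a),0])))
cv2.imwrite("pics/c8.png",cv2.resize(b[180:240,200:280],None,fx=8,fy=8,interpolation=cv2.INTER_CUBIC))
```

```text
shift [-0.0006  0.0003 -0.0039] turn z 1.845518598574039 cur yaw 137.74042671119082
[0.5182 0.1792 0.1931] 137.74042671119082
shaft obs 238.8@232.1,238.8@240.8 pred [array([237.887 , 230.6427]), array([238.3879, 239.0761])]
20 [[236, 211], [237, 211], [238, 211], [239, 211], [235, 212], [236, 212], [237, 212], [238, 212], [239, 212], [236, 213], [237, 213], [238, 213], [239, 213], [236, 214], [237, 214], [238, 214], [239, 214], [236, 215], [237, 215], [238, 215]]
-70 [229.66   212.7552]
-65 [230.6289 213.1364]
-60 [231.6458 213.4529]
-55 [232.7023 213.7021]
-50 [233.7902 213.8819]
-45 [234.9005 213.9906]
-40 [236.0243 214.0273]
-35 [237.1525 213.9917]
-30 [238.2758 213.8841]
-25 [239.3851 213.7055]
-20 [240.4715 213.4573]
```

View pics/c8.png

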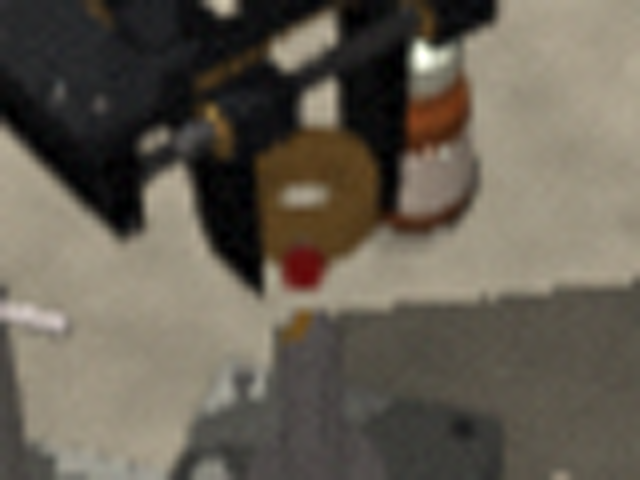

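The screw shows at side (237.4,213), which gives a screw yaw about 37.5° below the tool's. So the tool yaw for screw-to-key is about 29.6°, and I turn back there.

>>> {"fn": "send_rows", "kwargs": {
  "moves": [0, 0, 0, 0, 0, 0.12, 0, 0, 0, 0, 0, 0.24, 0, 0, 0, 0, 0, 0.36, 0, 0, 0, 0, 0, 0.48, 0, 0, 0, 0, 0, 0.6, 0, 0, 0, 0, 0, 0.72, 0, 0, 0, 0, 0, 0.84, 0, 0, 0, 0, 0, 0.96, 0, 0, 0, 0, 0, 1.08, 0, 0, 0, 0, 0, 1.2, 0, 0, 0, 0, 0, 1.32, 0, 0, 0, 0, 0, 1.4]
}}

```text
time_s: 23.55
eef_pos: [0.5182, 0.1793, 0.1961]
tcp_rot: [[0.542, 0.84, -0.0], [0.84, -0.542, -0.0], [-0.0, 0.0, -1.0]]
wrist_force: [0.9, 0.1, -1.2]
opening: 0.464
gripper_force: 25.0
```

>>> {"fn": "send_rows", "kwargs": {
  "moves": [0, 0, 0, 0, 0, 0.12, 0, 0, 0, 0, 0, 0.24, 0, 0, 0, 0, 0, 0.36, 0, 0, 0, 0, 0, 0.487, 0, 0, 0, 0, 0, 0.487, 0, 0, 0, 0, 0, 0.487, 0, 0, 0, 0, 0, 0.487]
}}

```text
time_s: 24.13
eef_pos: [0.5182, 0.1794, 0.1961]
tcp_rot: [[0.866, 0.5, 0.0], [0.5, -0.866, -0.0], [-0.0, 0.0, -1.0]]
wrist_force: [-0.0, -0.1, -1.8]
opening: 0.464
gripper_force: 25.0
```

Run:
```python
from h import *
rel([.5188,.179,.113],29.6);s=ctrl.sense();print(s["wrist_force"],s["torque"],s["opening"]*.0951)
```

```text
shift [0.0004 0.0007 0.0831] turn z 0.007072218568169055 cur yaw 30.005208275750135
[-0.0225 -0.1358 -1.8198] [-0.0106 -0.0097  0.0642] 0.04411199960609918
```

>>> {"fn": "send_rows", "kwargs": {
  "moves": [0.0004, 0.0007, 0.02, 0, 0, 0.007, 0.0004, 0.0007, 0.036, 0, 0, 0.007, 0.0004, 0.0007, 0.045, 0, 0, 0.007, 0.0004, 0.0007, 0.045, 0, 0, 0.007, 0.0004, 0.0007, 0.045, 0, 0, 0.007]
}}

```text
time_s: 24.55
eef_pos: [0.5189, 0.179, 0.1511]
tcp_rot: [[0.87, 0.492, -0.001], [0.492, -0.87, -0.0], [-0.001, -0.0, -1.0]]
wrist_force: [0.6, 0.7, -2.1]
opening: 0.46
gripper_force: 25.0
```

>>> {"fn": "send_rows", "kwargs": {
  "moves": [0, 0, 0.002, 0, 0, 0, 0, 0, 0.004, 0, 0, 0, 0, 0, 0.006, 0, 0, 0, 0, 0, 0.008, 0, 0, 0, 0, 0, 0.01, 0, 0, 0, 0, 0, 0.01, 0, 0, 0]
}}

```text
time_s: 25.05
eef_pos: [0.5187, 0.179, 0.1408]
tcp_rot: [[0.871, 0.492, -0.0], [0.492, -0.871, -0.0], [-0.0, 0.0, -1.0]]
wrist_force: [-0.2, -0.6, -1.9]
opening: 0.462
gripper_force: 25.0
```

Run:
```python
from h import *
rel([.5188,.179,.113],29.6);s=ctrl.sense();print(s["wrist_force"],s["torque"],s["opening"]*.0951)
```

```text
shift [0.0001 0.     0.0278] turn z -0.002758115923556871 cur yaw 29.44197159817236
[-0.1636 -0.5649 -1.8606] [ 0.0004 -0.0983 -0.0369] 0.04391479794140971
```

No contact at 6 mm overlap, so I continue down gently.

>>> {"fn": "send_rows", "kwargs": {
  "moves": [0, 0, 0.003, 0, 0, 0, 0, 0, 0.006, 0, 0, 0, 0, 0, 0.009, 0, 0, 0, 0, 0, 0.012, 0, 0, 0, 0, 0, 0.012, 0, 0, 0]
}}

```text
time_s: 25.47
eef_pos: [0.5186, 0.179, 0.1284]
tcp_rot: [[0.871, 0.491, -0.001], [0.491, -0.871, -0.0], [-0.001, -0.0, -1.0]]
wrist_force: [-0.6, 0.3, -0.5]
opening: 0.461
gripper_force: 25.0
```

>>> {"fn": "send_rows", "kwargs": {
  "moves": [0, 0, 0.003, 0, 0, 0, 0, 0, 0.006, 0, 0, 0, 0, 0, 0.009, 0, 0, 0, 0, 0, 0.012, 0, 0, 0, 0, 0, 0.015, 0, 0, 0, 0, 0, 0.016, 0, 0, 0, 0, 0, 0.016, 0, 0, 0, 0, 0, 0.016, 0, 0, 0, 0, 0, 0.016, 0, 0, 0]
}}

```text
time_s: 26.22
eef_pos: [0.5189, 0.1791, 0.1132]
tcp_rot: [[0.871, 0.491, 0.0], [0.491, -0.871, -0.0], [0.0, 0.0, -1.0]]
wrist_force: [0.2, 0.1, -1.8]
opening: 0.461
gripper_force: 25.0
```

Run:
```python
from h import *
b=ctrl.grab_frame("side");a=ctrl.grab_frame("top")
rel([.5188,.179,.113],29.6);s=ctrl.sense();print(s["wrist_force"],s["torque"],s["opening"]*.0951,s["time_s"])
r=lambda i,x,y:cv2.resize(i[y:y+75,x:x+80],None,fx=5,fy=5,interpolation=cv2.INTER_CUBIC)
cv2.imwrite("pics/c9.png",np.hstack([r(a,165,130),r(b,195,185)]))
c=np.array(s["eef_pos"])-[0,0,.003]
for g in(-20,-8,5): print(g,proj("side",c+.0285*np.array([np.cos(np.radians(g)),np.sin(np.radians(g)),0])))
try:r=seg(b,"red",(205,200,270,240));print(r[0],r[1])
except Exception as e:print(e)
```

```text
shift [-0.0001 -0.      0.0002] turn z -0.002812641373960641 cur yaw 29.438847519988187
[-0.7264  0.268  -1.5938] [-0.0353 -0.0341 -0.0363] 0.043794699995732295 26.3167
-20 [227.8093 223.9206]
-8 [226.7936 225.5926]
5 [226.2212 227.5333]
12 [226.25 224.5 ]
```

View pics/c9.png

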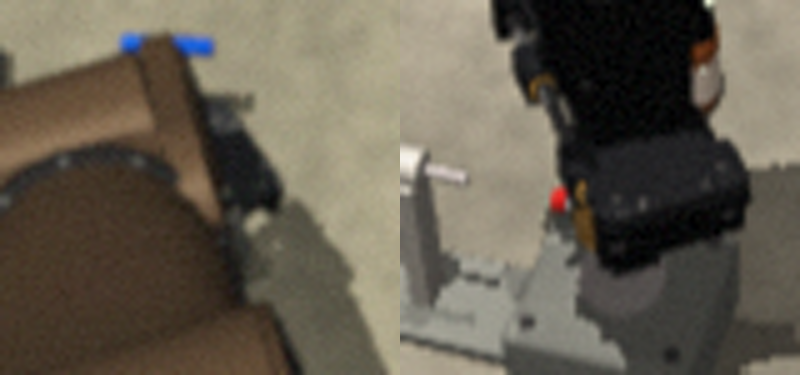

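Side view: the screw at (226,225) lies right on the extended line of the hex key. The wrist carries only the collar's weight, so there is no contact.

```bash
python3 -c "
from h import *
print(ctrl.job_done())"
```

```text
the job is handed in; nothing more can be done
None
```

The job is handed in at 26 s: the clamp stays open past centre, the shaft's flat faces the hex key, and the collar is held level around mid-flat. Its set screw points to the key, there is no contact force on the shaft, and the jar, cup and cast were never touched; no verdict came back.

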